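Latch the blue handpiece case

TASK

On the jeweller's bench, fasten the draw latch on top of the blue case: tip its brass loop over so that it hooks over the keeper, then push the steel lever over and press it down flat until it is fully closed. Leave the lever of the grey case standing as it is.

Things in the scene. Friction and masses are not known exactly. Their poses are not given: they have to be found in the camera images.
- blue_case: Fixed blue case, 190 x 150 x 90 mm high; origin under its centre, z up. The latch lies on top along its x axis at y=0. In this frame (mm): lever pivot (axis along y) at x=0, z=104; keeper, a dark hook 26 wide, x -64 to -52, top at z=107, lip towards -x; the loop's bar must lie behind it (-x side). It is sprung: gives up to 6 mm towards +x as the latch tightens.
- blue_case_lever (a joint): Steel lever, plate 30 mm wide, 4 thick, end 77 to 83 mm from its pivot. 0 = closed flat, pointing to +x of the case; 1.57 = upright; 1.75 = stop, leaning to the keeper. Starts at 1.4 to 1.6, stays where left (1 N moves its end). Push its keeper-side face over to +x and down; the last 0.7 rad takes a few N at its end, goes over center near 0.3 rad, then stays shut.
- blue_case_bar (a point): Middle of the end bar of the brass wire loop (5 mm wire, 44 wide, tab 16 mm past bar). Loop is pivoted in the lever 24 mm from the lever's pivot, bar 85 mm from that. It starts standing along the lever, bar 25 to 30 mm above the lever's end; tipped well past upright to -x it falls behind the keeper by itself if the lever is above 1.3 rad. Down: bar 95 to 102 mm over the bench.
- grey_case_tip (a point): Free end of the upright latch lever on the grey case, a bystander of the same size and build as the blue case; the lever's pivot is 77 mm below this point, over the middle of that case. It must stay as it is.

How it is judged:
By the outcome, as a careful person would: the job done as asked, in the order asked, and still so for the second after the job is handed in, with the robot touching nothing.
It also fails if it takes over 35 s, if anything falls off the work surface, if the arm or the gripper's body presses on something with over 40 N, if the wrist force passes 120 N, or if a joint passes its speed limit or range.

ROBOT

A 7-joint arm with a two-finger parallel gripper is mounted at the origin on the work surface. World frame = base frame: x ahead of the robot, y to its left, z up, the work surface at z = 0. Lengths are in m, angles in rad, forces in N, time in s.
With the tool pointing down it reaches from about 0.4 to 0.875 m from the base axis. Payload 4.4 kg.
Tool frame: the origin (TCP) lies at the very end of the fingers, on their centre line; the grasp point (between the pads) lies 19 mm behind it (bot.pinch_z is the distance from the TCP to the grasp point, in m); z points along the fingers, y is the line along which they close (so a half turn about z gives the same grasp; the last joint's range is limited). The gripper opens to 85 mm and grips with 20 to 120 N. Pads are 22 mm wide; open, the fingers measure 114 mm over their backs; the gripper's body (76 mm by 85 mm) begins 54 mm behind the grasp point. The pads swing forward as they close: fully open they stand 13 mm farther back than shut.
Start: joints at [-1.334, 0.628, 0.038, 1.517, -0.027, 0.996, -0.02], TCP at [0.194, 0.62, 0.231] pointing down, gripper open.
Joint ranges: [-3.06, 3.06], [-0.37, 2.12], [-1.25, 1.32], [0.18, 2.47], [-1.1, 4.24], [0.23, 1.98], [-2.94, 2.94]. Speed limits (rad/s): [2.57, 2.57, 3.14, 3.14, 3.14, 3.14, 3.14].

INTERFACE

Orientations are given as a unit quaternion [w, x, y, z].
In Python, from station import bot gives the robot as it stands.
- The arm moves only by the shell command python3 -m inch 'ROWS' [OPENING]. ROWS is JSON, a list of rows, each a list of 2 entries, a list of its own where there are three numbers: the shift along the tool's x, y, z as a fraction of full scale, then the turn, a rotation vector about the tool's x, y, z as a fraction of full scale. A call has 1 to 12 rows; each row shifts and turns the commanded pose from where the row before left it, along the tool's axes as they then stand; what a row does not reach is not made up. Full scale, the value 1, is 25 cm for a shift and 180 degrees for a turn. A row lasts 1/12 s, in which the tool goes at most 41.7 mm and 7.16 degrees, less where a joint would pass 70% of its speed; a pose out of reach is approached as far as the arm can. A call with a number of a shift or a turn outside -1 to 1 is refused whole. A call with a gripper value outside its range is refused whole. OPENING is the closure, from 0 (fully open) to 1 (shut), set as the call begins (- or left out, the last holds). The fingers move at their own pace and stop on an object; the grip force is fixed at half the most. Time passes only in rows, so rows that do not move let the fingers close. It gives the time, the measured TCP pose, the force, the opening and the grip force at its end, in the units of the state.
- bot.get_obs(): the state, without advancing time (a new reading comes with each control period).
- bot.get_image(name): name is "side" or "top" or "wrist"; returns a dict with "color" (420x560x3 uint8, red, green, blue), "z_map" (420x560 float32, m along the optical axis (not along the pixel's ray), 0 where there is no reading), "intrinsics" (3x3 intrinsics, pixels), "dist" ([k1, k2, p1, p2, k3] as OpenCV has them; the pictures are not rectified), "R" (3x3) and "t" (3): a world point X has camera coordinates R X + t. Camera axes: x right, y down, z forward; pixel columns grow to the right and rows downward; lengths in m; the calibration is good to about 2 mm. A picture is of the moment at which its call begins.
- bot.sign_off(): hands the job in; it is judged then, once.
The state is a dict: "t": time; "joint_pos": joint angles; "qvel": joint speeds; "tau": joint torques, N m; "ee_pos": TCP position; "orientation": TCP orientation; "contact_force": force on the tool from outside, world axes, zero at the start; "ft_torque": the same for the moment, N m; "finger_gap": finger opening in m; "grip_force": force on a finger pad.
Only numpy, scipy, OpenCV 4.12 (cv2) and the standard library are available. Lean on these libraries where they do the work, as an engineer would, in place of code of your own. Each camera call takes 0.05 s, during which the arm holds its last target. There are 200 camera calls.

## Working session

There is one attempt and no reset: what is moved stays moved. The work goes in short steps, Python scripts to look and compute and a shell command to move; the robot and the scene stay as the last step left them, time stands still between calls to the robot, and variables do not carry over. Pictures are saved under pics/ and viewed, at most 10 in all, crops included, and the job is handed in when it is done.

```bash
mkdir -p pics
cat > h.py <<'E'
from station import bot
import numpy as np, cv2
def cloud(im):
    K,d,R,t=[np.array(im[k],float) for k in("intrinsics","dist","R","t")]
    z=im["z_map"];h,w=z.shape
    u,v=np.meshgrid(np.arange(w),np.arange(h))
    p=cv2.undistortPoints(np.stack([u,v],-1).reshape(-1,1,2).astype(float),K,d).reshape(h,w,2)
    P=np.dstack([p*z[...,None],z])
    return (P-t)@R
E
python3 - <<'E'
from h import *
a=[bot.get_image(n) for n in("side","top")]
for n,i in zip(("side","top"),a):
    cv2.imwrite(f"pics/{n}0.png",i["color"][...,::-1]); np.savez(f"{n}0.npz",**i); print(n,-np.array(i["R"]).T@i["t"])
o=bot.get_obs();print(o["t"],o["ee_pos"],o["orientation"])
E
```

```text
side [-0.00337387 -0.68486424  0.66801487]
top [ 0.54606946 -0.01034721  0.95320452]
0.1 [0.19359071 0.61990744 0.23047391] [-1.40441237e-04  1.50793711e-01  9.88564865e-01 -8.62595770e-04]
```

View pics/side0.png

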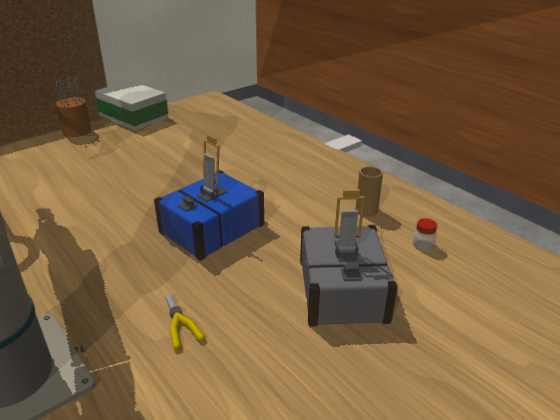

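View pics/top0.png

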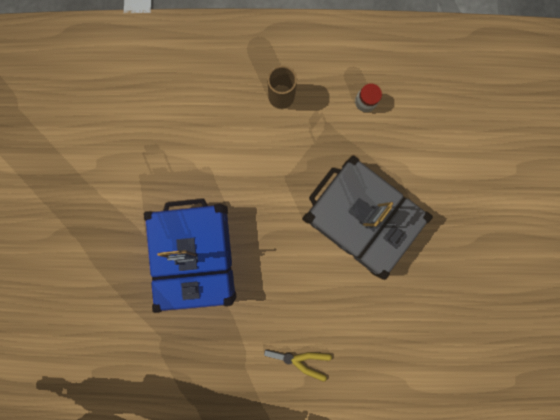

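The side view shows the blue case at about (210,212), with its keeper at (187,203) and its lever and loop at (210,165). The grey case is at (345,270). In the top view the blue case is centred near (190,257), its keeper is at (191,291) and its lever at (180,255).

Run:
```python
from h import *
for n in("top","side"):
    im=dict(np.load(f"{n}0.npz")); C=cloud(im); hsv=cv2.cvtColor(im["color"],cv2.COLOR_RGB2HSV)
    blue=(hsv[...,0]>105)&(hsv[...,0]<130)&(hsv[...,1]>150)&(im["z_map"]>0)
    top=blue&(C[...,2]>.08)&(C[...,2]<.1)
    m=cv2.morphologyEx(top.astype(np.uint8),cv2.MORPH_CLOSE,np.ones((9,9)))
    P=C[(m>0)&(abs(C[...,2]-.09)<.012)]
    r=cv2.minAreaRect((P[:,:2]*1000).astype(np.float32)); print(n,"top z",np.median(P[:,2]),r)
    c=np.array(r[0])/1000
    near=np.hypot(C[...,0]-c[0],C[...,1]-c[1])<.13
    tall=near&(C[...,2]>.115)&(im["z_map"]>0)
    brass=tall&(hsv[...,0]>12)&(hsv[...,0]<30)&(hsv[...,1]>120)
    steel=tall&(hsv[...,1]<70)
    for k,M in(("brass",brass),("steel",steel)):
        Q=C[M]; print(k,len(Q))
        if len(Q):
            print(" max z",Q[:,2].max()); 
            for lo in np.arange(.12,.24,.02):
                q=Q[(Q[:,2]>=lo)&(Q[:,2]<lo+.02)]
                if len(q):print("  %.2f"%lo,len(q),q.mean(0).round(4),np.ptp(q[:,:2],axis=0).round(3))
    dark=near&(C[...,2]>.095)&(C[...,2]<.115)&(hsv[...,2]<90)&(hsv[...,1]<90)
    nn,l,st,ce=cv2.connectedComponentsWithStats(dark.astype(np.uint8))
    for i in range(1,nn):
        if st[i,4]>15: print("dark",st[i,4],ce[i].round(),C[l==i].mean(0).round(4))
    gs=(C[...,2]>.12)&(C[...,1]<0)&(abs(C[...,0]-.6)<.2)&(im["z_map"]>0)
    if gs.any():print("grey tall",C[gs].mean(0),C[gs].max(0),C[gs].min(0))
```

```text
top top z 0.09012009826362632 ((489.2674560546875, 154.35513305664062), (185.3538818359375, 147.37181091308594), 6.552006721496582)
brass 28
 max z 0.23015500373648964
  0.20 11 [0.5037 0.1621 0.214 ] [0.004 0.041]
  0.22 17 [0.5057 0.1582 0.2272] [0.004 0.027]
steel 166
 max z 0.22871024165743042
  0.12 27 [0.4941 0.1463 0.1295] [0.012 0.029]
  0.14 19 [0.4973 0.1448 0.1503] [0.012 0.046]
  0.16 21 [0.4989 0.1506 0.172 ] [0.009 0.045]
  0.18 78 [0.4973 0.1529 0.1857] [0.014 0.045]
  0.20 11 [0.5058 0.15   0.2114] [0.009 0.046]
  0.22 6 [0.5078 0.1589 0.2278] [0.002 0.018]
dark 28 [195. 258.] [0.4896 0.1379 0.1075]
dark 110 [189. 290.] [0.4303 0.1468 0.1051]
grey tall [ 0.57436616 -0.18320696  0.18071887] [ 0.59480302 -0.16780045  0.23031908] [ 0.55507818 -0.19916953  0.1267326 ]
side top z 0.08911023891471807 ((487.4528503417969, 151.75180053710938), (190.94593811035156, 150.96969604492188), 6.294163227081299)
brass 218
 max z 0.22789925200352792
  0.12 14 [0.4963 0.1492 0.1336] [0.009 0.05 ]
  0.14 26 [0.4984 0.1523 0.1526] [0.014 0.052]
  0.16 34 [0.5005 0.1496 0.1687] [0.013 0.051]
  0.18 31 [0.5025 0.1542 0.1911] [0.012 0.048]
  0.20 77 [0.5045 0.1543 0.2122] [0.009 0.049]
  0.22 36 [0.5061 0.1545 0.2244] [0.006 0.028]
steel 306
 max z 0.18806276083452617
  0.12 83 [0.4913 0.1527 0.1298] [0.01  0.034]
  0.14 86 [0.4941 0.1522 0.1497] [0.014 0.039]
  0.16 82 [0.4957 0.1527 0.1702] [0.011 0.031]
  0.18 35 [0.4948 0.1554 0.1846] [0.011 0.039]
dark 77 [210. 192.] [0.4882 0.1464 0.1037]
dark 67 [188. 201.] [0.4314 0.1444 0.1033]
grey tall [ 0.57259749 -0.18684451  0.17111962] [ 0.5949315  -0.16863295  0.22937726] [ 0.55214938 -0.20257055  0.12014009]
```

```bash
python3 -m inch '[[[0,0,-0.03],[0,0,-0.033]],[[0,0,-0.03],[0,0,-0.033]],[[0,0,-0.03],[0,0,-0.033]],[[0,0,-0.03],[0,0,-0.033]],[[-0.11,-0.11,0],[0,0,0]],[[-0.11,-0.11,0],[0,0,0]],[[-0.11,-0.11,0],[0,0,0]],[[-0.11,-0.11,0],[0,0,0]],[[-0.11,-0.11,0],[0,0,0]],[[-0.11,-0.11,0],[0,0,0]],[[-0.11,-0.11,0],[0,0,0]],[[-0.11,-0.11,0],[0,0,0]]]' 1
cat > where.py <<'E'
# TCP in case frame (mm) and tool axes in case frame
from h import *
from scipy.spatial.transform import Rotation as Ro
o=bot.get_obs();a=np.radians(6.4);B=np.array([[np.cos(a),np.sin(a),0],[-np.sin(a),np.cos(a),0],[0,0,1]])
p=B@(np.array(o["ee_pos"])-[.488,.153,0])*1000;w,x,y,z=o["orientation"]
print("t",o["t"],"case frame",p.round(1),"gap",o["finger_gap"],"F",(B@o["contact_force"]).round(1))
print((B@Ro.from_quat([x,y,z,w]).as_matrix()).round(3))
E
python3 where.py
```

```text
t: 1.1
ee_pos: [0.4381, 0.4247, 0.261]
orientation: [-0.0, -0.056, 0.998, -0.0]
contact_force: [0.5, 0.5, -0.6]
finger_gap: 0.0001
grip_force: 0.0
t 1.1 case frame [-19.3 275.6 261. ] gap 9.368771544576973e-05 F [ 0.6  0.4 -0.6]
[[-1.    -0.    -0.001]
 [-0.     1.    -0.001]
 [ 0.001 -0.001 -1.   ]]
```

```bash
python3 -m inch '[[[-0.09,-0.13,0],[0,0,0]],[[-0.09,-0.13,0],[0,0,0]],[[-0.08,-0.14,0],[0,0,0]],[[-0.06,-0.14,0],[0,0,0]],[[0,-0.14,0],[0,0,0]],[[0,-0.14,0],[0,0,0]],[[0,-0.14,0],[0,0,0]],[[0,-0.14,0],[0,0,0]],[[0,0,0.11],[0,0,0]],[[0,0,0.1],[0,0,0]],[[0,0,0],[0,0,0]]]'; python3 where.py
```

```text
t: 2.02
ee_pos: [0.544, 0.16, 0.2046]
orientation: [-0.004, -0.055, 0.998, -0.001]
contact_force: [-1.5, -0.1, -0.2]
finger_gap: 0.0
grip_force: 0.0
t 2.0167 case frame [ 56.5   0.7 204.6] gap 4.786207173814089e-05 F [-1.5  0.  -0.2]
[[-1.     0.002 -0.009]
 [ 0.002  1.    -0.002]
 [ 0.009 -0.002 -1.   ]]
```

```bash
python3 -m inch '[[[0.04,0,0.016],[0,0,0]],[[0.04,0,0],[0,0,0]],[[0.03,0,0],[0,0,0]],[[0.03,0,0],[0,0,0]],[[0.03,0,0],[0,0,0]],[[0.03,0,0],[0,0,0]],[[0.03,0,0],[0,0,0]],[[0.03,0,0],[0,0,0]],[[0.03,0,0],[0,0,0]],[[0.03,0,0],[0,0,0]],[[0.03,0,0],[0,0,0]],[[0.02,0,0],[0,0,0]]]'; python3 where.py
python3 - <<'E'
from h import *
im=bot.get_image("side");cv2.imwrite("pics/side1.png",cv2.resize(im["color"][90:270,130:330,::-1],None,fx=3,fy=3))
E
```

```text
t: 3.02
ee_pos: [0.4541, 0.1515, 0.2048]
orientation: [-0.0, -0.056, 0.998, -0.0]
contact_force: [-0.5, 0.6, -0.3]
finger_gap: -0.0001
grip_force: 0.0
t 3.0167 case frame [-33.9   2.3 204.8] gap -0.00010575970544850315 F [-0.4  0.7 -0.3]
[[-1.    -0.    -0.001]
 [-0.     1.    -0.   ]
 [ 0.001 -0.    -1.   ]]
```

View pics/side1.png

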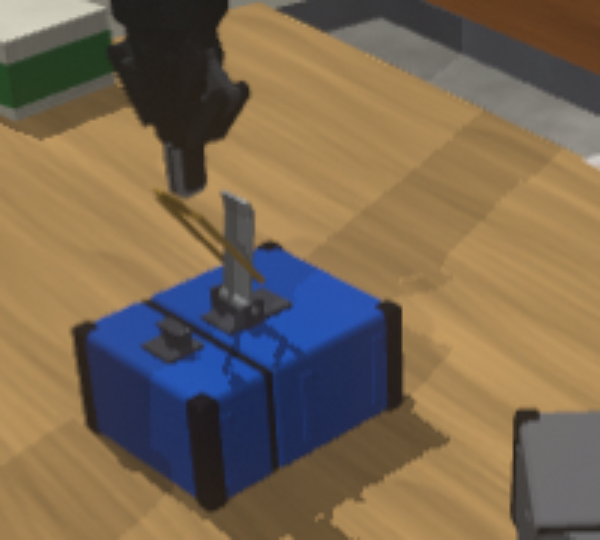

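The loop has left the fingers and is falling towards the keeper; its bar is at (165,195) in this crop. I'll let it settle and then check it.

```bash
python3 -m inch '[[[0,0,-0.05],[0,0,0]],[[0,0,0],[0,0,0]],[[0,0,0],[0,0,0]],[[0,0,0],[0,0,0]],[[0,0,0],[0,0,0]],[[0,0,0],[0,0,0]]]'
python3 - <<'E'
from h import *
im=bot.get_image("side");cv2.imwrite("pics/side2.png",cv2.resize(im["color"][90:270,130:330,::-1],None,fx=3,fy=3))
C=cloud(im);hsv=cv2.cvtColor(im["color"],cv2.COLOR_RGB2HSV)
a=np.radians(6.4);B=np.array([[np.cos(a),np.sin(a),0],[-np.sin(a),np.cos(a),0],[0,0,1]])
L=(C-[.488,.153,0])@B.T*1000
ok=(abs(L[...,0])<95)&(abs(L[...,1])<30)&(L[...,2]>93)&(L[...,2]<195)
br=ok&(hsv[...,0]>12)&(hsv[...,0]<30)&(hsv[...,1]>120)
st=ok&(hsv[...,1]<70)&(L[...,2]>115)
for lo in range(-95,20,15):
    q=L[br&(L[...,0]>=lo)&(L[...,0]<lo+15)]
    if len(q):print("brass",lo,len(q),q.mean(0).round(1))
for lo in range(115,195,20):
    q=L[st&(L[...,2]>=lo)&(L[...,2]<lo+20)]
    if len(q):print("steel",lo,len(q),q.mean(0).round(1))
E
```

```text
t: 3.57
ee_pos: [0.4551, 0.1516, 0.2168]
orientation: [-0.0, -0.056, 0.998, -0.0]
contact_force: [0.4, -1.0, 0.2]
finger_gap: 0.0001
grip_force: 0.0
brass -95 39 [-86.2   0.8 123. ]
brass -80 43 [-75.   -0.5 123.7]
brass -65 21 [-57.9   2.2 119.3]
brass -50 15 [-42.6  -4.  125.7]
brass -35 15 [-27.6  -6.3 126.4]
brass -20 15 [-11.4  -3.2 125.4]
brass -5 19 [  1.1   1.7 121.1]
steel 115 109 [-13.8   0.9 125.8]
steel 135 77 [  5.    0.2 145.2]
steel 155 80 [  7.6  -0.2 164.9]
steel 175 53 [  7.3  -1.1 181.9]
```

View pics/side2.png

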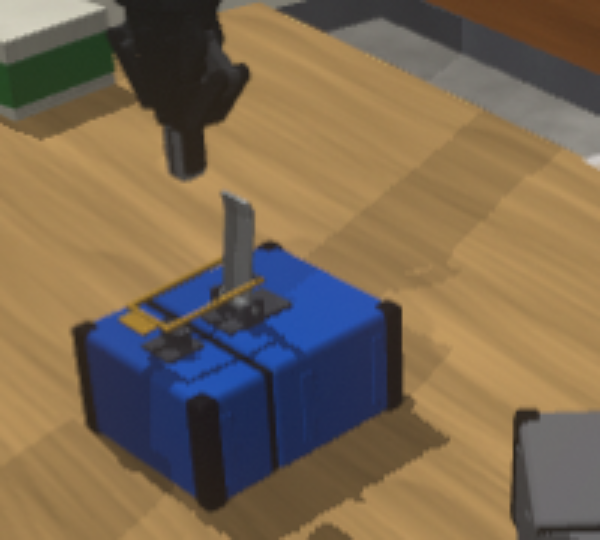

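The loop is nearly level, with its tab at (140,320), but its height is still about 123 mm. It may still be sinking, so I'll wait a little.

```bash
cat > bar.py <<'E'
from h import *
im=bot.get_image("side")
C=cloud(im);hsv=cv2.cvtColor(im["color"],cv2.COLOR_RGB2HSV)
a=np.radians(6.4);B=np.array([[np.cos(a),np.sin(a),0],[-np.sin(a),np.cos(a),0],[0,0,1]])
L=(C-[.488,.153,0])@B.T*1000
ok=(abs(L[...,0])<98)&(abs(L[...,1])<30)&(L[...,2]>93)&(L[...,2]<195)
br=ok&(hsv[...,0]>12)&(hsv[...,0]<30)&(hsv[...,1]>120)
for lo in range(-95,35,15):
    q=L[br&(L[...,0]>=lo)&(L[...,0]<lo+15)]
    if len(q):print("brass",lo,len(q),q.mean(0).round(1),np.percentile(q[:,2],[10,90]).round(1))
st=ok&(hsv[...,1]<70)&(L[...,2]>125)
for lo in range(125,195,20):
    q=L[st&(L[...,2]>=lo)&(L[...,2]<lo+20)]
    if len(q):print("steel",lo,len(q),q.mean(0).round(1))
E
python3 -m inch '[[[0,0,0],[0,0,0]],[[0,0,0],[0,0,0]],[[0,0,0],[0,0,0]],[[0,0,0],[0,0,0]],[[0,0,0],[0,0,0]],[[0,0,0],[0,0,0]]]'; python3 bar.py
```

```text
t: 4.12
ee_pos: [0.4553, 0.1517, 0.2173]
orientation: [0.0, -0.056, 0.998, 0.0]
contact_force: [0.3, -0.2, 0.3]
finger_gap: 0.0
grip_force: 0.0
brass -95 9 [-82.6   1.4  94. ] [93.6 94.3]
brass -80 66 [-73.6   0.1  96.4] [93.8 98.9]
brass -65 29 [-58.   -4.7 101.7] [ 98.5 105.7]
brass -50 17 [-43.5  -0.7 108.6] [106.2 111.4]
brass -35 22 [-28.1  -3.1 114.3] [111.9 117.1]
brass -20 18 [-13.   -7.3 117. ] [107.8 123.8]
brass -5 22 [  1.3  -0.2 123.6] [120.5 127.8]
steel 125 89 [  4.   -0.3 134.4]
steel 145 82 [6.300e+00 1.000e-01 1.558e+02]
steel 165 72 [  7.6  -1.1 175. ]
steel 185 17 [  7.    0.3 186.4]
```

The bar is down behind the keeper, at case x of about -75 and z of about 97, within the given 95–102 mm. The lever is at about 1.48 rad, so next I go down on its keeper side and push.

```bash
python3 -m inch '[[[0,0.008,0.1],[0,0,0]],[[0,0,0.09],[0,0,0]],[[0,0,0],[0,0,0]],[[-0.03,0,0],[0,0,0]],[[-0.036,0,0],[0,0,0]],[[-0.036,0,0],[0,0,0]],[[-0.036,0,0.008],[0,0,0]],[[-0.036,0,0.008],[0,0,0]],[[-0.035,0,0.018],[0,0,0]],[[-0.035,0,0.018],[0,0,0]],[[0,0,0],[0,0,0]]]'; python3 where.py; python3 bar.py
```

```text
t: 5.08
ee_pos: [0.5175, 0.1606, 0.1558]
orientation: [0.0, -0.056, 0.998, 0.0]
contact_force: [0.3, 0.8, -0.3]
finger_gap: -0.0001
grip_force: 0.0
t 5.0833 case frame [ 30.1   4.3 155.8] gap -8.706176297421354e-05 F [ 0.4  0.7 -0.3]
[[-1.     0.     0.001]
 [ 0.     1.     0.   ]
 [-0.001  0.    -1.   ]]
brass -95 1 [-80.4  -3.4  98.4] [98.4 98.4]
brass -80 59 [-71.    0.5  96.8] [94.9 99.3]
brass -65 45 [-60.2  -2.3  99.2] [ 96.9 102. ]
brass -50 19 [-42.9  -5.1 104.7] [102.5 106.7]
brass -35 20 [-27.4  -4.6 108.1] [106.9 110.5]
brass -20 18 [-12.8  -6.  110.3] [104.4 114.1]
brass -5 20 [  2.5  -8.2 115.5] [113.2 118.7]
brass 10 11 [ 16.   -5.4 123.1] [118.5 122.1]
steel 125 121 [ 24.8   0.9 135.1]
steel 145 89 [ 35.6  -4.5 155.4]
steel 165 94 [ 28.7  -3.2 172.9]
steel 185 27 [2.160e+01 1.000e-01 1.899e+02]
```

```bash
python3 -m inch '[[[-0.016,-0.012,0.016],[0,0,0]],[[-0.014,0,0.016],[0,0,0]],[[-0.014,0,0.022],[0,0,0]],[[-0.014,0,0.022],[0,0,0]],[[-0.011,0,0.023],[0,0,0]],[[-0.011,0,0.023],[0,0,0]],[[0,0,0],[0,0,0]]]'; python3 where.py; python3 bar.py
```

```text
t: 5.72
ee_pos: [0.5358, 0.1596, 0.1249]
orientation: [-0.001, -0.056, 0.998, -0.0]
contact_force: [-0.9, -0.3, -0.3]
finger_gap: -0.0
grip_force: 0.0
t 5.7167 case frame [ 48.2   1.2 124.9] gap -5.98365064087952e-06 F [-0.9 -0.2 -0.3]
[[-1.    -0.    -0.001]
 [-0.     1.    -0.   ]
 [ 0.001 -0.    -1.   ]]
brass -80 39 [-70.3   0.8  97.8] [96.5 99.3]
brass -65 55 [-59.5  -2.6  99.4] [ 97.3 101. ]
brass -50 12 [-42.6  -9.3 101.3] [ 99.8 102.8]
brass -35 17 [-27.   -2.2 102.9] [101.4 104.6]
brass -20 17 [-12.4  -9.9 102.9] [ 94.  106.2]
brass -5 15 [  2.5 -19.8 106. ] [104.7 107.7]
brass 10 13 [ 17.6 -13.7 107.9] [106.3 109.7]
brass 25 2 [ 36.4  20.4 168.7] [167.2 170.3]
steel 125 125 [ 54.6  -5.2 133.8]
steel 145 86 [ 43.1  -6.3 153.6]
steel 165 82 [ 39.6  -8.7 175.3]
steel 185 20 [ 42.7 -12.  191.8]
```

```bash
python3 -m inch '[[[-0.008,0,0.024],[0,0,0]],[[-0.004,0,0.024],[0,0,0]],[[0,0,0.02],[0,0,0]],[[0,0,0.01],[0,0,0]],[[0,0,0.008],[0,0,0]],[[0,0,0],[0,0,0]]]'; python3 where.py
```

```text
t: 6.27
ee_pos: [0.5383, 0.16, 0.1058]
orientation: [-0.0, -0.056, 0.998, -0.0]
contact_force: [-3.5, 0.3, 11.3]
finger_gap: 0.0001
grip_force: 5.5
t 6.2667 case frame [ 50.8   1.4 105.8] gap 5.687769462054298e-05 F [-3.5  0.7 11.3]
[[-1.    -0.    -0.001]
 [-0.     1.    -0.   ]
 [ 0.001 -0.    -1.   ]]
```

```bash
python3 -m inch '[[[0,0,0.008],[0,0,0]],[[0,0,0.006],[0,0,0]],[[0,0,0],[0,0,0]]]'; python3 where.py; python3 -m inch '[[[0,0,-0.05],[0,0,0]],[[0,0,-0.1],[0,0,0]],[[0,0,-0.12],[0,0,0]],[[0,0,-0.12],[0,0,0]],[[0,0.12,0],[0,0,0]],[[0,0.12,0],[0,0,0]],[[0,0.12,0],[0,0,0]],[[0,0.12,0],[0,0,0]],[[0,0.12,0],[0,0,0]],[[0,0,0],[0,0,0]],[[0,0,0],[0,0,0]]]'; python3 bar.py
python3 - <<'E'
from h import *
im=bot.get_image("side");cv2.imwrite("pics/side3.png",cv2.resize(im["color"][110:330,130:400,::-1],None,fx=2.7,fy=2.7))
E
```

```text
t: 6.52
ee_pos: [0.5384, 0.1601, 0.1052]
orientation: [0.0, -0.056, 0.998, -0.0]
contact_force: [-9.6, -2.5, 36.2]
finger_gap: -0.0004
grip_force: 17.7
t 6.5167 case frame [ 50.9   1.4 105.2] gap -0.00041531481984882643 F [-9.9 -1.4 36.2]
[[-1. -0.  0.]
 [-0.  1. -0.]
 [-0. -0. -1.]]
t: 7.43
ee_pos: [0.5209, 0.3116, 0.1983]
orientation: [-0.0, -0.058, 0.998, 0.0]
contact_force: [-0.0, -0.5, -0.4]
finger_gap: -0.0002
grip_force: 0.0
brass -80 39 [-70.7   0.1  99. ] [ 97.8 100.1]
brass -65 51 [-60.4  -2.2  99.9] [ 98.1 102.1]
brass -50 13 [-40.   -4.2  99.8] [ 98.  101.6]
brass -35 12 [-26.3  -3.5 100.9] [ 99.7 102.2]
brass -20 18 [-11.9 -10.6 100.1] [ 98.6 101.8]
brass -5 13 [  1.8 -19.5 100.2] [ 97.7 101.9]
brass 10 14 [ 18.1 -18.9  99.8] [ 95.4 101.5]
brass 25 2 [ 26.1 -20.1 101.4] [100.8 101.9]
```

View pics/side3.png

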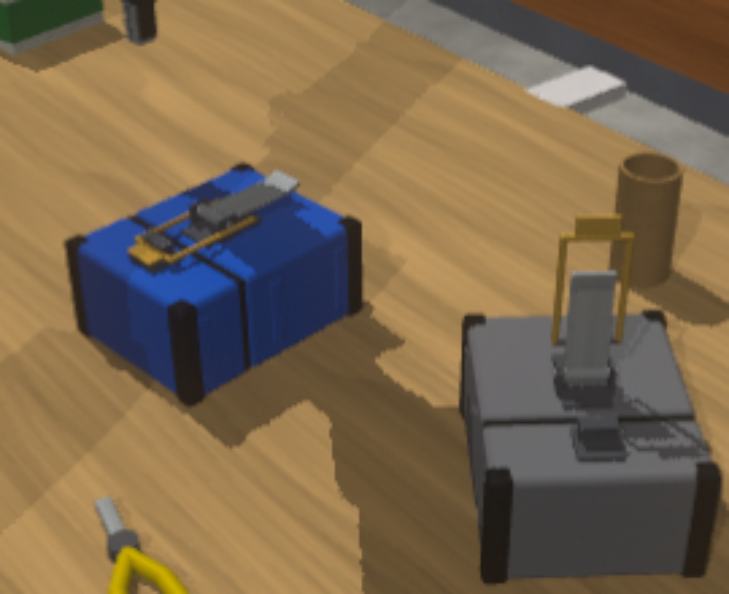

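The blue lever lies flat, with its end at (285,185) and nothing steel left standing above it. The bar is hooked behind the keeper at (150,250). The grey lever still stands at (590,320), and the arm is clear.

```bash
python3 -c "from station import bot; print(bot.sign_off())"
```

```text
the job is handed in; nothing more can be done
None
```

The blue case's latch is fastened, with the loop hooked behind the keeper and the lever pressed flat; the grey case's lever was left standing, and I handed the job in about 7.5 s into the 35 s allowed, with no verdict returned.

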